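# Ease a sagging guard bolt over its bent keeper and hold the gate ajar

## Task

The small spin stage in the guard pen is to be looked at: first turn the rotary isolator handle from on fully round to off. Then take the bolt by its ball knob, lift the sagging bolt so that its nose clears the bent-up lip of the keeper, pull it right back while it is lifted, and swing the gate towards you until it stands ajar by about a hand's width (about 20 degrees). The gate shuts itself, so finish still gripping it and holding it ajar and steady, with the bolt drawn back; leave the isolator off, do not swing the gate wide open and do not disturb the loose things around.

Things in the scene. Friction and masses are not known exactly. Their poses are not given: they have to be found in the camera images.
- isolator_grip (a point): Point on the vertical axis of the black bar handle on the isolator, a fixed grey box 84x84x60 mm. Bar 52 mm long, 12 mm wide, from 68 to 102 mm above the worktop, over a round hub 46 mm across whose top is at 68 mm; this point is 88 mm above the worktop. x axis along the bar to its narrowed pointer end, z up; turns with the handle.
- isolator_handle (a joint): Turn of the isolator handle, rad: 0 = on (as it starts; pointer to the short bar mark), 1.047 (60 degrees) = off (pointer to the small ring mark); grows counter-clockwise seen from above. Springs into a detent at either end (about 0.15 N m to get over the middle); stops at both ends.
- gate_hinge (a point): Point on the worktop below the gate's vertical hinge axis, fixed to the guard pen (130 deep, 290 wide, posts 112 mm high, clear panels). Axes of the pen: x into the pen, away from its front; y from the bolt post to the hinge; z up. The gate (grey frame 190 mm wide, 12 thick, 15 to 107 mm above the worktop) runs from here to -y when shut; the bolt is on its front (-x) face.
- gate (a joint): Opening of the gate, rad: 0 = shut; grows as the free edge swings out of the front of the pen, to -x (clockwise seen from above), to 1.2 at most. A closing spring of 0.2 N m when shut, 0.38 N m at 0.35 rad. The bolt's nose in the keeper stops it within about 0.02 rad.
- barrel (a joint): Lift of the sagging barrel, rad: 0 = hanging (nose drooping 0.08 below level), 0.17 = highest. Hangs by its weight (about 2 N at the knob) from one screw, a pivot 35 mm from the hinge axis towards the free edge, 88 mm above the worktop. The nose clears the keeper's lip from about 0.07 on, that is about 8 mm of lift at the knob.
- bolt (a joint): How far the bolt is drawn back in its barrel, towards the hinge, m: 0 to 0.042. The nose stands 5 mm past the lip, meets it there if not lifted, is past the lip and out of the keeper from 0.025 on. Friction about 1.5 N, no spring.
- knob (a point): Centre of the black ball knob, 22 mm diameter, on an upright stem of 8 mm, by which the bolt is lifted and drawn; it stands about 140 mm above the worktop, well above the gate (107 mm), and moves with the bolt. With bolt at 0 it is 115 mm from the barrel's pivot towards the free edge. z axis along the stem.
- screwdriver: Bystander: loose screwdriver with red handle, 148 mm, lying before the pen.
- plug_gauge: Bystander: loose grey plug gauge, 92 mm long, lying between isolator and pen.
- v_block: Bystander: loose steel V block, 44x36x34 mm, to the right of the pen.
- vial: Bystander: loose white vial, 24 mm diameter, 54 mm high, standing to the right of the pen.

How it is judged:
By the outcome, as a careful person would: the job done as asked, in the order asked, and still so for the second after the job is handed in, while the arm keeps its last pose, push and grip.
It also fails if it takes over 48 s, if anything falls off the work surface, if the arm or the gripper's body presses on something with over 40 N, if the wrist force passes 120 N, or if a joint passes its speed limit or range.

## Robot

A 7-joint arm with a two-finger parallel gripper is mounted at the origin on a cart in front of the work surface, level with it; the furniture and walls round the work are solid. World frame = base frame: x ahead of the robot, y to its left, z up, the work surface at z = 0. Lengths are in m, angles in rad, forces in N, time in s.
With the tool pointing down it reaches from about 0.425 to 0.925 m from the base axis. Payload 6.8 kg.
Tool frame: the origin (TCP) lies at the very end of the fingers, on their centre line; the grasp point (between the pads) lies 19 mm behind it (r.grip_depth is the distance from the TCP to the grasp point, in m); z points along the fingers, y is the direction in which the jaws open and shut (so a half turn about z gives the same grasp; the last joint's range is limited). The gripper opens to 85 mm and grips with 20 to 120 N. Pads are 22 mm wide; open, the fingers measure 114 mm over their backs; the gripper's body (76 mm by 85 mm) begins 54 mm behind the grasp point. The pads swing forward as they close: fully open they stand 13 mm farther back than shut.
Start: joints at [-1.402, 0.477, 0.022, 1.555, -0.011, 1.109, -0.083], TCP at [0.184, 0.649, 0.231] pointing down, gripper open.
Joint ranges: [-2.96, 2.96], [-0.34, 2.1], [-1.41, 1.46], [0.24, 2.44], [-1.37, 4.51], [0.17, 1.92], [-2.96, 2.96]. Speed limits (rad/s): [2.39, 2.39, 3.14, 3.14, 3.14, 3.14, 3.14].

## Interface

Orientations are given as a rotation vector (axis times angle).
In Python, from bench import r, grab_frame gives the robot as it stands. The module is installed in compiled form; this text tells all that it offers.
- The arm moves only by the tool play_rows, never from a script. Its argument "increments" is a list of rows, each a list of 7 numbers: the shift along the tool's x, y, z in mm, then the turn, a rotation vector about the tool's x, y, z in rad, then the closure in counts, from 0 (fully open) to 255 (shut). In form: [[tx, ty, tz, rx, ry, rz, claw], ...]. A call has 1 to 5 rows; each row shifts and turns the pose as measured when the row begins, along the tool's axes as they then stand; what a row does not reach is not made up. A row lasts 1/10 s, in which the tool goes at most 50 mm and 8.59 degrees, less where a joint would pass 70% of its speed; a pose out of reach is approached as far as the arm can. A call is refused whole if a number of a shift passes 50 or a number of a turn 0.15, either way. A call with a gripper value outside its range is refused whole. The fingers move at their own pace and stop on an object; "force" is the grip in N (left out, the last holds). Time passes only in rows, so rows that do not move let the fingers close. It gives the time, the measured TCP pose, the force and the opening at its end, in the units of the state.
- r.get_obs(): the state, without advancing time (a new reading comes with each control period).
- grab_frame(name): name is "side" or "top"; returns a dict with "color" (420x560x3 uint8, blue, green, red), "depth" (420x560 float32, m along the optical axis (not along the pixel's ray), 0 where there is no reading), "K" (3x3 intrinsics, pixels), "T" (4x4, takes a point from camera to world coordinates). Camera axes: x right, y up, looking along -z (the intrinsics and any distortion apply to the point x, -y, -z); pixel columns grow to the right and rows downward; lengths in m; the calibration is good to about 2 mm. A picture is of the moment at which its call begins.
- r.hand_in(): hands the job in, once; it reports no verdict.
The state is a dict: "clock": time; "joints": joint angles; "qvel": joint speeds; "tau": joint torques, N m; "tcp_pos": TCP position; "orientation": TCP orientation; "contact_force": force on the tool from outside, world axes, zero at the start; "moment": the same for the moment, N m; "grip_width": finger opening in m.
Only numpy, scipy, OpenCV 4.12 (cv2) and the standard library are available. Lean on these libraries where they do the work, as an engineer would, in place of code of your own. Each camera call takes 0.05 s, during which the arm holds its last target.

## Working session

There is one attempt and no reset: what is moved stays moved. The work goes in short steps, Python scripts to look and compute and a tool call to move; the robot and the scene stay as the last step left them, time stands still between calls to the robot, and variables do not carry over. Pictures are saved under pics/ and viewed, and the job is handed in when it is done.

Besides the shell and the picture viewer there is one more tool, called after ">>>" as name(argument=value, ...) on one line, values as JSON. play_rows: Moves the arm, as the interface text tells. Its arguments: {"type":"object","properties":{"increments":{"type":"array","items":{"type":"array","items":{"type":"number"}}},"force":{"type":"number"}},"required":["increments"]}

```bash
mkdir -p pics
cat > h.py <<'E'
import numpy as np, cv2
from bench import r, grab_frame
from scipy.spatial.transform import Rotation as R
def px(f,u,v,d=None):
    K=f["K"];d=f["depth"][int(v),int(u)] if d is None else d
    x=(u-K[0,2])/K[0,0]*d;y=(v-K[1,2])/K[1,1]*d
    return (f["T"]@np.array([x,-y,-d,1]))[:3]
def pxz(f,u,v,z):
    a=px(f,u,v,1.0);o=f["T"][:3,3];d=a-o
    return o+d*(z-o[2])/d[2]
def cloud(f):
    K=f["K"];h,w=f["depth"].shape
    u,v=np.meshgrid(np.arange(w),np.arange(h));d=f["depth"]
    p=np.stack([(u-K[0,2])/K[0,0]*d,-(v-K[1,2])/K[1,1]*d,-d,np.ones_like(d)],-1)
    return p@f["T"].T
def st():
    o=r.get_obs();print({k:np.round(v,4).tolist() for k,v in o.items()});print(R.from_rotvec(o["orientation"]).as_matrix().round(3));return o
E
python3 - <<'E'
from h import *
st()
for n in("side","top"):
    f=grab_frame(n);cv2.imwrite(f"pics/{n}0.png",f["color"]);np.savez(f"{n}0.npz",**f);print(f["K"],f["T"].round(3),f.keys())
E
```

```text
{'clock': 0.0, 'joints': [-1.4021, 0.4778, 0.0224, 1.5564, -0.0115, 1.1093, -0.0831], 'qvel': [0.0002, -0.0001, 0.0017, -0.001, -0.0007, 0.0003, -0.0001], 'tau': [0.0003, -59.6457, 1.6083, -28.1186, 0.0125, 0.0094, -0.0], 'tcp_pos': [0.1843, 0.6487, 0.2303], 'orientation': [-0.4335, -3.1114, 0.0029], 'contact_force': [-0.3052, -0.3792, -0.7725], 'moment': [-0.0121, 0.0178, 0.0113], 'grip_width': 0.0854}
[[-0.962  0.273 -0.   ]
 [ 0.273  0.962 -0.002]
 [-0.    -0.002 -1.   ]]
[[488.38856771   0.         276.54651249]
 [  0.         488.38856771 214.75367208]
 [  0.           0.           1.        ]] [[ 0.9    0.259 -0.35   0.075]
 [-0.435  0.546 -0.716 -1.03 ]
 [ 0.006  0.797  0.604  0.789]
 [ 0.     0.     0.     1.   ]] dict_keys(['color', 'depth', 'K', 'T'])
[[386.5413077    0.         274.4882561 ]
 [  0.         386.5413077  212.90830078]
 [  0.           0.           1.        ]] [[-0.019  0.993 -0.118  0.344]
 [-1.    -0.018  0.006 -0.227]
 [ 0.004  0.119  0.993  1.089]
 [ 0.     0.     0.     1.   ]] dict_keys(['color', 'depth', 'K', 'T'])
```

View pics/side0.png

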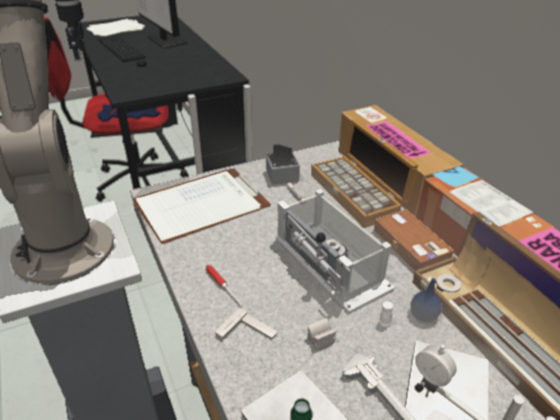

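View pics/top0.png

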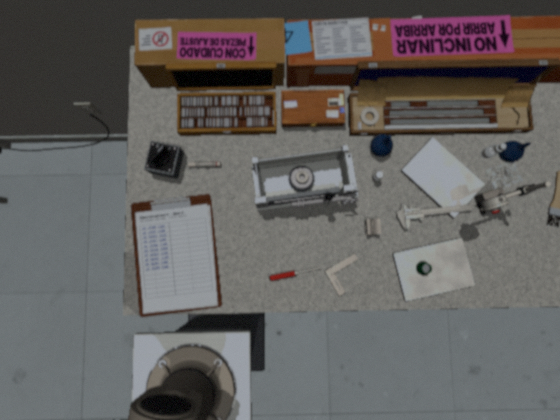

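Run:
```python
import cv2
a=cv2.imread("pics/top0.png")
cv2.imwrite("pics/t1.png",cv2.resize(a[130:220,235:385],None,fx=5,fy=5,interpolation=cv2.INTER_CUBIC))
cv2.imwrite("pics/t2.png",cv2.resize(a[130:190,135:235],None,fx=8,fy=8,interpolation=cv2.INTER_CUBIC))
a=cv2.imread("pics/side0.png")
cv2.imwrite("pics/s1.png",cv2.resize(a[180:310,260:410],None,fx=5,fy=4.5,interpolation=cv2.INTER_CUBIC))
cv2.imwrite("pics/s2.png",cv2.resize(a[135:205,250:320],None,fx=8,fy=8,interpolation=cv2.INTER_CUBIC))
```

```text
(no output)
```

View pics/t1.png

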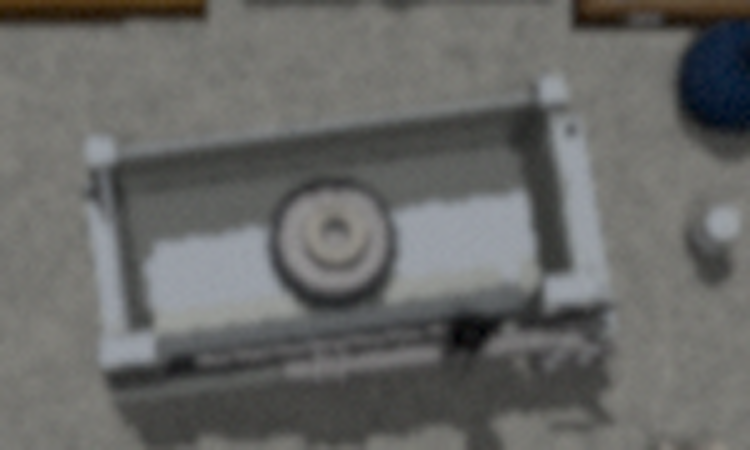

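View pics/t2.png

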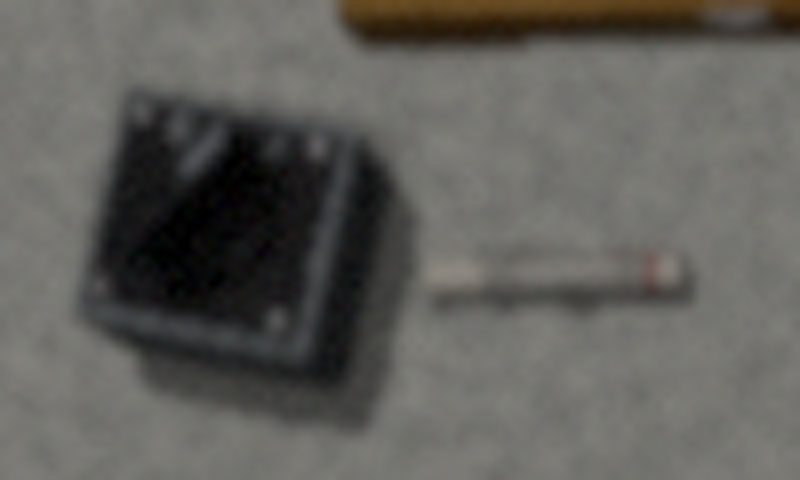

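View pics/s1.png

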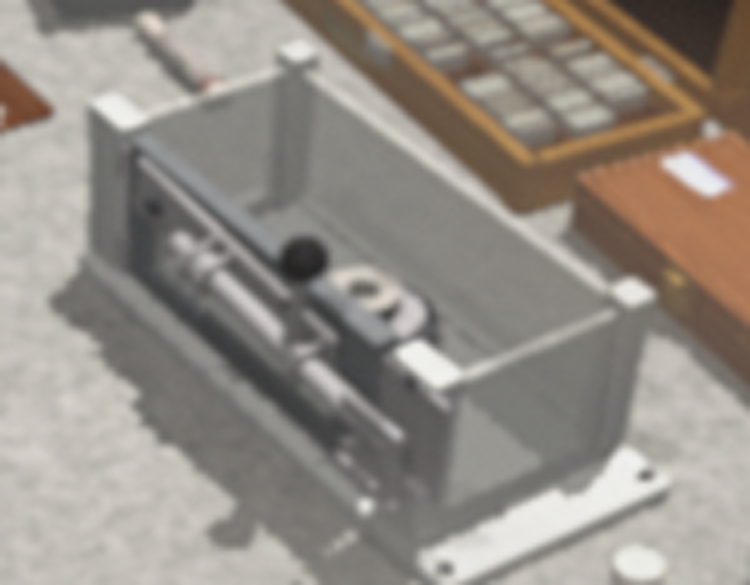

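View pics/s2.png

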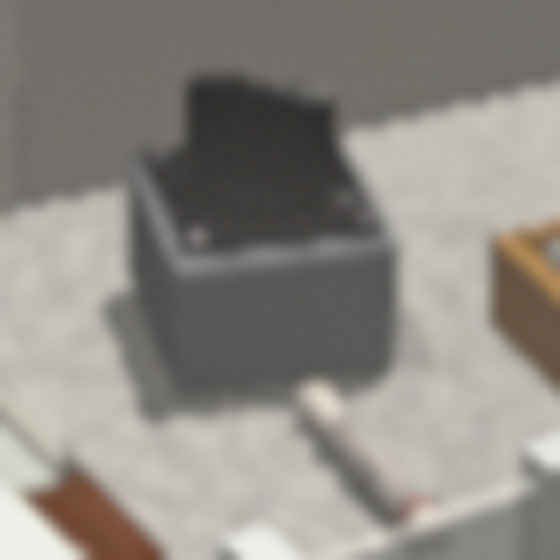

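Run:
```python
from h import *
fs=dict(np.load("side0.npz"));ft=dict(np.load("top0.npz"))
a=ft["color"][130:190,135:235].astype(float)
b=np.clip(255*(a/160)**0.4,0,255).astype(np.uint8)
cv2.imwrite("pics/t3.png",cv2.resize(b,None,fx=8,fy=8,interpolation=cv2.INTER_CUBIC))
b=np.clip(255*(ft["color"][170:220,245:370].astype(float)/200)**0.5,0,255).astype(np.uint8)
cv2.imwrite("pics/t4.png",cv2.resize(b,None,fx=6,fy=6,interpolation=cv2.INTER_CUBIC))
for n,f in(("top",ft),("side",fs)):
    c=cloud(f)
    m=(f["depth"]>0)&(abs(c[...,0]-.56)<.4)
    # isolator
    reg=np.zeros(m.shape,bool)
    if n=="top": reg[135:185,140:190]=1
    else: reg[140:190,260:305]=1
    for lo,hi in((.05,.064),(.064,.08),(.094,.12)):
        p=c[reg&(c[...,2]>lo)&(c[...,2]<hi)][:,:3]
        if len(p)>4:
            q=p[:,:2].astype(np.float32);print(n,lo,len(p),p.mean(0).round(4),cv2.minAreaRect(q))
    reg[:]=0
    if n=="top": reg[140:215,240:365]=1
    else: reg[185:310,265:395]=1
    p=c[reg&(c[...,2]>.118)&(c[...,2]<.2)][:,:3]
    print(n,"knob",len(p),p.mean(0) if len(p) else 0,p.max(0) if len(p) else 0, p.min(0) if len(p) else 0)
    np.save(f"c_{n}.npy",c)
```

```text
top 0.05 638 [0.6237 0.0692 0.0586] ((0.627570629119873, 0.07262370735406876), (0.08465314656496048, 0.08503978699445724), 77.49507904052734)
top 0.064 129 [0.6207 0.0657 0.0697] ((0.6233046054840088, 0.07143442332744598), (0.0633818656206131, 0.057927943766117096), 75.95201873779297)
top 0.094 103 [0.6258 0.0734 0.1011] ((0.6275587677955627, 0.07263148576021194), (0.013011820614337921, 0.05380659177899361), 46.43547821044922)
top knob 58 [ 0.49628191 -0.36684393  0.14670395] [ 0.5068153  -0.35786694  0.15310819] [ 0.48661925 -0.37609518  0.13641885]
side 0.05 338 [0.6197 0.0556 0.0584] ((0.6288013458251953, 0.07093557715415955), (0.0891030803322792, 0.08475112169981003), 76.47022247314453)
side 0.064 121 [0.6253 0.0642 0.0713] ((0.6268436908721924, 0.05816930904984474), (0.05267464742064476, 0.04943964257836342), 79.34452056884766)
side 0.094 77 [0.6279 0.0702 0.1002] ((0.6286221146583557, 0.07168152928352356), (0.01657874509692192, 0.05379270389676094), 53.450069427490234)
side knob 101 [ 0.49692153 -0.37236498  0.14107073] [ 0.50914398 -0.35972382  0.15138104] [ 0.48766401 -0.38044619  0.11804358]
```

View pics/t3.png

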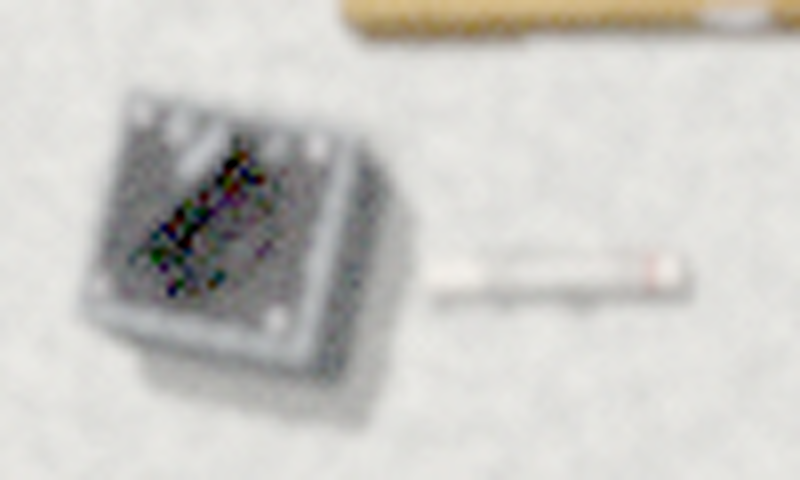

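View pics/t4.png

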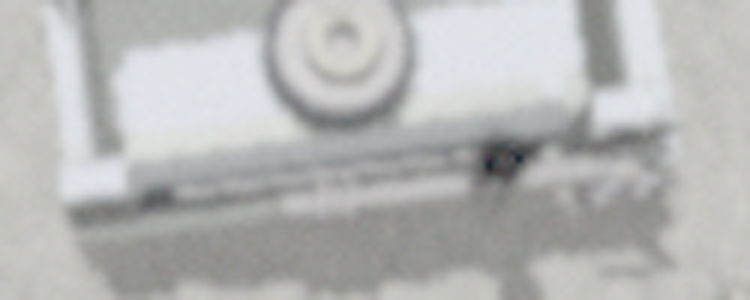

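Run:
```python
from h import *
from scipy.optimize import least_squares
C={n:np.load(f"c_{n}.npy") for n in("top","side")}
for n in C:
    c=C[n][...,:3]
    for r0 in (0.012,.014):
        p=c[(abs(c[...,0]-.496)<.02)&(abs(c[...,1]+.37)<.02)&(c[...,2]>.134)&(c[...,2]<.16)]
        s=least_squares(lambda q:np.linalg.norm(p-q,axis=1)-.011,[.496,-.37,.14],loss="soft_l1",f_scale=.001)
    print(n,len(p),s.x.round(4),abs(s.fun).mean())
    m=(abs(c[...,0]-.53)<.13)&(abs(c[...,1]+.33)<.2)
    for lo,hi in((.100,.110),(.1095,.116)):
        p=c[m&(c[...,2]>lo)&(c[...,2]<hi)]
        np.save(f"p_{n}_{lo}.npy",p);print(n,lo,len(p),cv2.minAreaRect(p[:,:2].astype(np.float32)))
# raster map of heights
p=np.concatenate([C[n][...,:3].reshape(-1,3) for n in C])
m=(abs(p[:,0]-.53)<.12)&(abs(p[:,1]+.32)<.2)&(p[:,2]>.02)
p=p[m];img=np.zeros((480,800,3),np.uint8)
for q in p[np.argsort(p[:,2])]:
    u=int((-.12-q[1])*2000);v=int((.65-q[0])*2000)
    col=cv2.applyColorMap(np.uint8([[min(255,q[2]*1700)]]),cv2.COLORMAP_JET)[0,0].tolist()
    cv2.circle(img,(u,v),2,col,-1)
cv2.imwrite("pics/map.png",img)
```

```text
top 58 [ 0.497  -0.3676  0.1394] 0.0010149296004937954
top 0.1 712 ((0.5555631518363953, -0.3111632466316223), (0.14606645703315735, 0.26885122060775757), 4.973212242126465)
top 0.1095 229 ((0.5552424192428589, -0.3086845874786377), (0.13466356694698334, 0.26410260796546936), 6.884879112243652)
side 85 [ 0.4997 -0.3683  0.1389] 0.0009842479076516003
side 0.1 912 ((0.5634658336639404, -0.31631869077682495), (0.14619825780391693, 0.2703719437122345), 1.167057752609253)
side 0.1095 246 ((0.5568114519119263, -0.3098069429397583), (0.13793741166591644, 0.26882749795913696), 6.7212114334106445)
```

View pics/map.png

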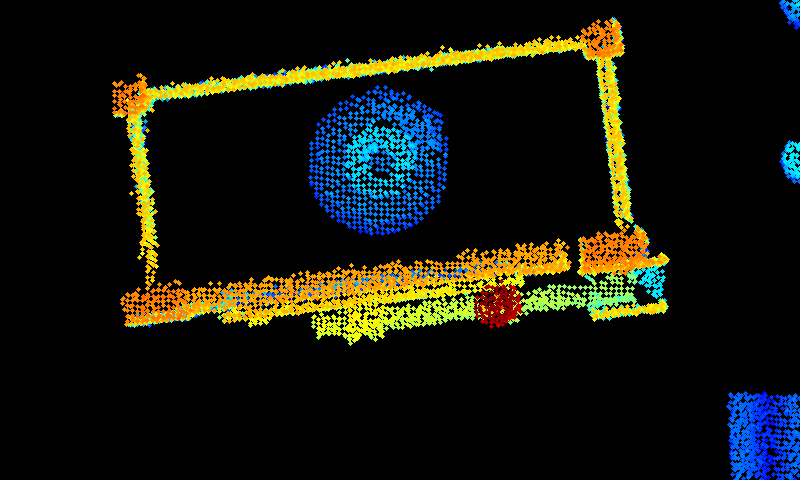

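>>> play_rows(increments=[[-38, -28, 0, 0, 0, 0, 0], [-38, -28, 0, 0, 0, 0, 0], [-38, -28, 0, 0, 0, 0, 0], [-38, -28, 0, 0, 0, 0, 0], [-38, -28, 0, 0, 0, 0, 0]])

```text
clock: 0.6
tcp_pos: [0.3254, 0.462, 0.2267]
orientation: [-0.409, -3.11, 0.005]
contact_force: [0.8, 0.7, -0.5]
grip_width: 0.0854
```

>>> play_rows(increments=[[-38, -28, 0, 0, 0, 0, 0], [-38, -28, 0, 0, 0, 0, 0], [-38, -28, 0, 0, 0, 0, 0], [-38, -28, 0, 0, 0, 0, 0], [-38, -28, 0, 0, 0, 0, 0]])

```text
clock: 1.1
tcp_pos: [0.4765, 0.2682, 0.2254]
orientation: [-0.407, -3.109, 0.007]
contact_force: [1.6, 0.8, -0.6]
grip_width: 0.0857
```

```bash
cat >> h.py <<'E'
def goal(p,yawdeg,n=1):
    "yaw: world angle of tool y; tool z down; (tilt corrected)"
    o=r.get_obs();M=R.from_rotvec(o["orientation"])
    a=np.radians(yawdeg);y=np.array([np.cos(a),np.sin(a),0]);z=np.array([0,0,-1.]);x=np.cross(y,z)
    G=R.from_matrix(np.stack([x,y,z],1))
    rv=(M.inv()*G).as_rotvec();d=M.inv().apply(np.array(p)-o["tcp_pos"])*1000
    print("t",round(o["clock"],2),"tcp",o["tcp_pos"].round(4),"yaw",np.degrees(np.arctan2(*M.as_matrix()[[1,0],1])).round(2),"F",np.round(o["contact_force"],1),"M",np.round(o["moment"],2),"w",round(float(o["grip_width"]),4),"q",np.round(o["joints"],2))
    print("shift mm",d.round(1),"rot",rv.round(3),"len",np.linalg.norm(d).round(1))
E
python3 -c "
from h import *
goal([.6276,.0726,.16],47)"
```

```text
t 1.1 tcp [0.4765 0.2682 0.2254] yaw 75.08 F [ 1.6  0.8 -0.6] M [ 0.   -0.05 -0.02] w 0.0857 q [-0.78  0.28  0.19  1.88 -0.06  1.    0.74]
shift mm [-196.8 -149.8   65.1] rot [-0.007 -0.004  0.49 ] len 255.7
```

>>> play_rows(increments=[[-36, -28, 8, 0, 0, 0, 0], [-36, -28, 8, 0, 0, 0, 0], [-36, -28, 8, 0, 0, 0, 0], [0, 0, 5, 0, 0, 0.14, 0], [0, 0, 5, 0, 0, 0.14, 0]])

```text
clock: 1.6
tcp_pos: [0.5658, 0.1439, 0.1902]
orientation: [-0.866, -3.017, 0.012]
contact_force: [-0.6, 0.7, -0.2]
grip_width: 0.0853
```

>>> play_rows(increments=[[0, 0, 0, 0, 0, 0.14, 0], [0, 0, 0, 0, 0, 0.07, 0]])

```text
clock: 1.8
tcp_pos: [0.5653, 0.1415, 0.1884]
orientation: [-1.197, -2.9, 0.017]
contact_force: [-0.1, -0.4, 1.0]
grip_width: 0.0852
```

```bash
python3 -c "
from h import *
goal([.6276,.0726,.16],47)"
```

```text
t 1.8 tcp [0.5653 0.1415 0.1884] yaw 45.13 F [-0.1 -0.4  1. ] M [0.08 0.01 0.01] w 0.0852 q [-0.64  0.39  0.36  1.84 -0.16  0.95  0.58]
shift mm [-92.7  -4.6  28.5] rot [-0.011  0.001 -0.033] len 97.1
```

>>> play_rows(increments=[[-36, -2, 10, -0.01, 0, -0.03, 0], [-36, -2, 10, 0, 0, 0, 0], [-20, -1, 8, 0, 0, 0, 0], [0, 0, 0, 0, 0, 0, 0]])

```text
clock: 2.2
tcp_pos: [0.6286, 0.0741, 0.1579]
orientation: [-1.15, -2.921, 0.004]
contact_force: [-0.7, 0.3, -0.4]
grip_width: 0.0856
```

```bash
python3 -c "
from h import *
goal([.6276,.0726,.074],47)"
```

```text
t 2.2 tcp [0.6286 0.0741 0.1579] yaw 47.03 F [-0.7  0.3 -0.4] M [ 0.03  0.1  -0.04] w 0.0856 q [-0.47  0.5   0.35  1.75 -0.21  0.93  0.78]
shift mm [-0.4 -1.5 83.9] rot [-0.003 -0.001  0.001] len 83.9
```

>>> play_rows(increments=[[0, -1.5, 30, 0, 0, 0, 0], [0, 0, 30, 0, 0, 0, 0], [0, 0, 20, 0, 0, 0, 0], [0, 0, 2, 0, 0, 0, 0]])

```text
clock: 2.6
tcp_pos: [0.6264, 0.0757, 0.0743]
orientation: [-1.149, -2.921, 0.0]
contact_force: [-0.8, -1.3, -0.1]
grip_width: 0.0854
```

```bash
python3 -c "
from h import *
goal([.6276,.0726,.074],47)
for n in('side','top'):
    f=grab_frame(n);a=f['color'][100:220,240:340] if n=='side' else f['color'][120:200,120:220]
    cv2.imwrite(f'pics/{n}1.png',cv2.resize(a,None,fx=5,fy=5,interpolation=cv2.INTER_CUBIC))
"
```

```text
t 2.6 tcp [0.6264 0.0757 0.0743] yaw 47.07 F [-0.8 -1.3 -0.1] M [-0.01  0.01 -0.  ] w 0.0854 q [-0.45  0.6   0.31  1.8  -0.25  0.78  0.82]
shift mm [-3.  -1.4  0.3] rot [-0.001 -0.003  0.001] len 3.3
```

View pics/side1.png

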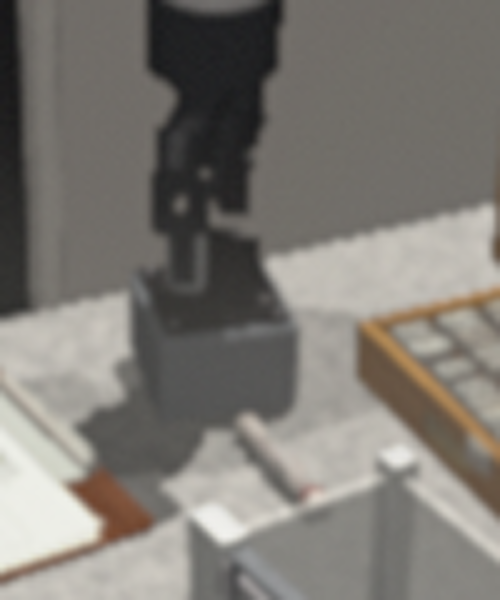

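The side picture shows one finger on each side of the black bar, around (190,265) and (240,230) in the crop. I'll close now.

>>> play_rows(increments=[[-3, -1.5, 0, 0, 0, 0, 60], [0, 0, 0, 0, 0, 0, 255], [0, 0, 0, 0, 0, 0, 255], [0, 0, 0, 0, 0, 0, 255], [0, 0, 0, 0, 0, 0, 255]], force=40)

```text
clock: 3.2
tcp_pos: [0.6309, 0.0722, 0.0817]
orientation: [1.147, 2.92, 0.006]
contact_force: [-16.2, -15.6, 13.9]
grip_width: 0.0127
```

```bash
python3 -c "
from h import *
goal([.6276,.0726,.074],47)"
```

```text
t 3.2 tcp [0.6309 0.0722 0.0817] yaw 47.12 F [-16.2 -15.6  13.9] M [-3.42  3.62  0.1 ] w 0.0127 q [-0.44  0.6   0.32  1.79 -0.25  0.79  0.82]
shift mm [ 2.7 -2.   7.7] rot [0.005 0.002 0.002] len 8.4
```

>>> play_rows(increments=[[0, -2, 0, 0, 0, 0, 255], [0, 0, 0, 0, 0, 0, 255]])

```text
clock: 3.4
tcp_pos: [0.6301, 0.0714, 0.082]
orientation: [1.144, 2.92, 0.008]
contact_force: [1.9, -0.2, -3.8]
grip_width: 0.011
```

```bash
python3 -c "
from h import *
goal([.6276,.0726,.074],47)"
```

```text
t 3.4 tcp [0.6301 0.0714 0.082 ] yaw 47.19 F [ 1.9 -0.2 -3.8] M [-0.11 -0.21  0.27] w 0.011 q [-0.44  0.59  0.32  1.8  -0.25  0.78  0.83]
shift mm [ 2.7 -0.8  8. ] rot [0.006 0.003 0.003] len 8.4
```

>>> play_rows(increments=[[1, 0, 1, 0, 0, -0.1, 255], [1, 0, 1, 0, 0, -0.1, 255], [0, 0, 0, 0, 0, -0.1, 255], [0, 0, 0, 0, 0, -0.1, 255], [0, 0, 0, 0, 0, -0.1, 255]])

```text
clock: 3.9
tcp_pos: [0.6304, 0.0727, 0.082]
orientation: [0.365, 3.11, 0.007]
contact_force: [2.0, 1.1, -5.0]
grip_width: 0.0111
```

```bash
python3 -c "
from h import *
goal([.628,.072,.078],107)"
```

```text
t 3.9 tcp [0.6304 0.0727 0.082 ] yaw 76.61 F [ 2.   1.1 -5. ] M [ 0.03 -0.07 -0.03] w 0.0111 q [-0.35  0.58  0.18  1.79 -0.14  0.77  1.25]
shift mm [ 2.2 -1.2  4. ] rot [ 0.003  0.01  -0.53 ] len 4.7
```

>>> play_rows(increments=[[0, 0, 0, 0, 0, -0.1, 255], [0, 0, 0, 0, 0, -0.1, 255], [0, 0, 0, 0, 0, -0.1, 255], [0, 0, 0, 0, 0, -0.1, 255], [0, 0, 0, 0, 0, -0.1, 255]])

```text
clock: 4.4
tcp_pos: [0.6306, 0.074, 0.0819]
orientation: [-0.448, 3.099, 0.005]
contact_force: [1.3, 0.6, -0.2]
grip_width: 0.0108
```

>>> play_rows(increments=[[0, 0, 0, 0, 0, -0.06, 255], [0, 0, 0, 0, 0, -0.04, 255]])

```text
clock: 4.6
tcp_pos: [0.6306, 0.0741, 0.082]
orientation: [-0.601, 3.073, 0.007]
contact_force: [0.3, 1.9, 0.7]
grip_width: 0.0112
```

```bash
python3 -c "
from h import *
goal([.628,.072,.078],107)
for n in('side','top'):
    f=grab_frame(n);a=f['color'][100:220,240:340] if n=='side' else f['color'][120:200,120:220]
    cv2.imwrite(f'pics/{n}2.png',cv2.resize(a,None,fx=5,fy=5,interpolation=cv2.INTER_CUBIC))
"
```

```text
t 4.6 tcp [0.6306 0.0741 0.082 ] yaw 112.15 F [0.3 1.9 0.7] M [ 0.33  0.14 -1.71] w 0.0112 q [-0.23  0.57  0.02  1.78 -0.02  0.78  1.76]
shift mm [ 3.3 -1.   4. ] rot [0.003 0.011 0.09 ] len 5.3
```

View pics/side2.png

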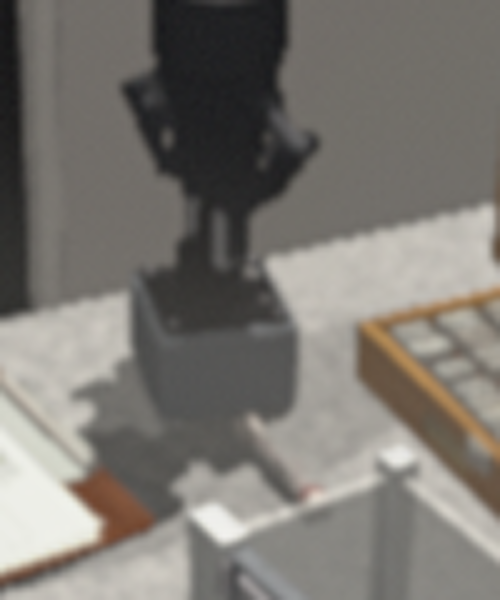

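The −1.7 N m about z means the handle is against its stop. I'll relax the twist, open and rise.

>>> play_rows(increments=[[0, 0, 0, 0, 0, 0.06, 255], [0, 0, 0, 0, 0, 0, 0], [0, 0, 0, 0, 0, 0, 0], [0, 0, 0, 0, 0, 0, 0], [0, 0, -20, 0, 0, 0, 0]])

```text
clock: 5.2
tcp_pos: [0.6283, 0.0732, 0.0996]
orientation: [-0.507, 3.096, 0.005]
contact_force: [-0.5, -0.3, -0.6]
grip_width: 0.0681
```

>>> play_rows(increments=[[0, 0, -40, 0, 0, 0, 0], [0, 0, -40, 0, 0, 0, 0], [0, 0, 0, 0, 0, 0, 0]])

```text
clock: 5.5
tcp_pos: [0.6287, 0.0727, 0.1838]
orientation: [-0.513, 3.094, 0.003]
contact_force: [0.9, -0.1, 0.3]
grip_width: 0.0857
```

```bash
python3 -c "
from h import *
goal([.498,-.368,.20],96.8)
"
```

```text
t 5.5 tcp [0.6287 0.0727 0.1838] yaw 108.81 F [ 0.9 -0.1  0.3] M [-0.03  0.01 -0.01] w 0.0857 q [-0.25  0.45  0.05  1.72 -0.03  0.97  1.71]
shift mm [ 265.7 -375.   -18.2] rot [0.002 0.006 0.21 ] len 460.0
```

>>> play_rows(increments=[[0, 0, -10, 0, 0, 0.11, 140], [0, 0, -10, 0, 0, 0.1, 140], [18, -42, 0, 0, 0, 0, 140], [18, -42, 0, 0, 0, 0, 140], [18, -42, 0, 0, 0, 0, 140]])

```text
clock: 6.0
tcp_pos: [0.5909, -0.0522, 0.2038]
orientation: [-0.204, 3.125, 0.009]
contact_force: [0.5, -0.8, 0.9]
grip_width: 0.0385
```

>>> play_rows(increments=[[18, -42, 0, 0, 0, 0, 140], [18, -42, 0, 0, 0, 0, 140], [18, -42, 0, 0, 0, 0, 140], [18, -42, 0, 0, 0, 0, 140], [18, -42, 0, 0, 0, 0, 140]])

```text
clock: 6.5
tcp_pos: [0.5252, -0.28, 0.2005]
orientation: [-0.217, 3.125, 0.007]
contact_force: [0.4, -0.3, -0.2]
grip_width: 0.0386
```

```bash
python3 -c "
from h import *
goal([.498,-.368,.185],96.8)
f=grab_frame('top');a=f['color'][130:190,135:235]
b=np.clip(255*(a/160.)**0.4,0,255).astype(np.uint8)
cv2.imwrite('pics/top3.png',cv2.resize(b,None,fx=8,fy=8,interpolation=cv2.INTER_CUBIC))
c=cloud(f)[135:185,140:190];p=c[c[...,2]>.094][:,:2].astype(np.float32);print(len(p),cv2.minAreaRect(p))
"
```

```text
t 6.5 tcp [ 0.5252 -0.28    0.2005] yaw 97.94 F [ 0.4 -0.3 -0.2] M [-0.01 -0.05  0.06] w 0.0386 q [ 0.23  0.38  0.2   1.8  -0.1   0.97  2.19]
shift mm [ 39.3 -83.5  14.8] rot [0.004 0.009 0.02 ] len 93.4
109 ((0.4895179569721222, -0.06204964220523834), (0.4386051297187805, 0.02813977748155594), 44.82791519165039)
```

View pics/top3.png

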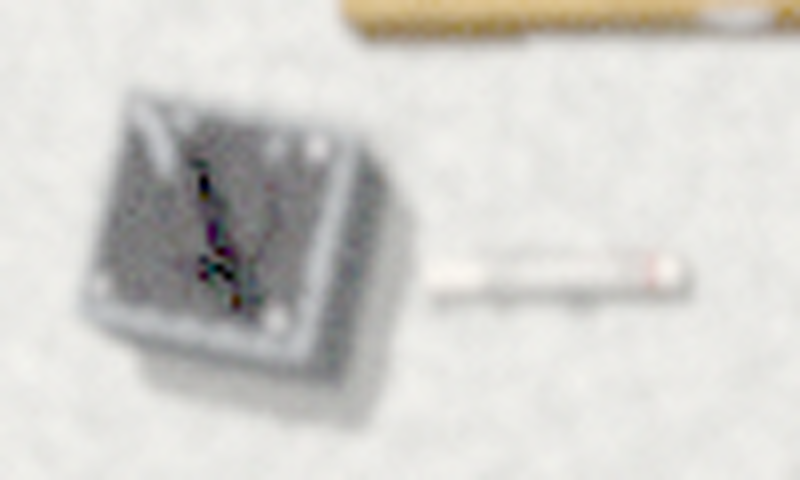

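```bash
python3 -c "
from h import *
f=grab_frame('top')
c=cloud(f)[135:185,140:190];p=c[(c[...,2]>.094)&(c[...,2]<.12)&(c[...,0]>.57)][:,:2].astype(np.float32);print(len(p),cv2.minAreaRect(p))
"
```

```text
98 ((0.6272592544555664, 0.07318023592233658), (0.054624613374471664, 0.012528344988822937), 18.473220825195312)
```

>>> play_rows(increments=[[20, -40, 4, 0, 0, 0.02, 140], [19, -40, 5, 0, 0, 0, 140], [0, 0, 0, 0, 0, 0, 140]])

```text
clock: 6.9
tcp_pos: [0.4929, -0.3697, 0.1903]
orientation: [-0.17, 3.131, -0.0]
contact_force: [-0.8, -0.6, -0.0]
grip_width: 0.039
```

```bash
python3 -c "
from h import *
goal([.498,-.368,.121],96.8)
f=grab_frame('side');a=f['color'][150:300,250:400]
cv2.imwrite('pics/side4.png',cv2.resize(a,None,fx=4,fy=4,interpolation=cv2.INTER_CUBIC))
"
```

```text
t 6.9 tcp [ 0.4929 -0.3697  0.1903] yaw 96.21 F [-0.8 -0.6 -0. ] M [-0.05 -0.02 -0.01] w 0.039 q [ 0.37  0.42  0.24  1.76 -0.12  0.97  2.33]
shift mm [-4.8  1.1 69.4] rot [-0.     0.006 -0.01 ] len 69.5
```

View pics/side4.png

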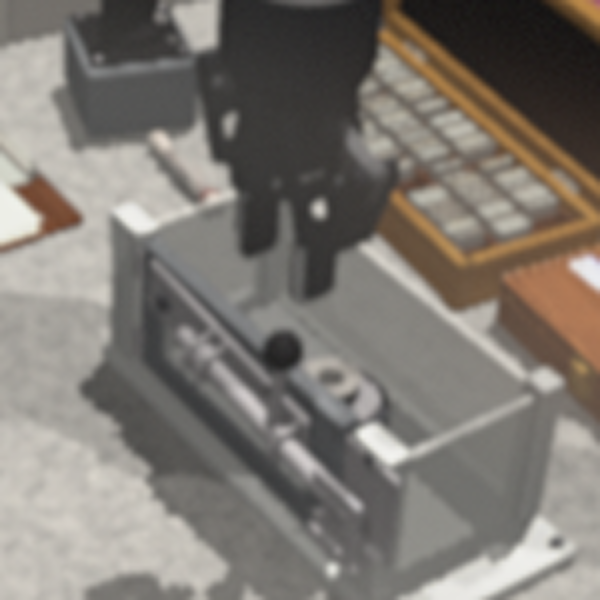

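The isolator bar now lies at 18.5°, against −43.6° at the start, so it is off. The side picture shows the fingers open above the knob, which is at crop (283,350). Next I descend.

>>> play_rows(increments=[[-4, 1, 25, 0, 0, 0, 140], [-1, 0, 22, 0, 0, 0, 140], [0, 0, 0, 0, 0, 0, 140]])

```text
clock: 7.25
tcp_pos: [0.5018, -0.3623, 0.1423]
orientation: [-0.18, 3.128, 0.004]
contact_force: [-0.5, 0.7, -0.2]
grip_width: 0.0386
```

```bash
python3 -c "
from h import *
goal([.498,-.368,.121],96.8)"
```

```text
t 7.25 tcp [ 0.5018 -0.3623  0.1423] yaw 96.59 F [-0.5  0.7 -0.2] M [ 0.08 -0.01 -0.  ] w 0.0386 q [ 0.37  0.48  0.22  1.79 -0.14  0.88  2.33]
shift mm [ 4.7 -5.3 21.2] rot [ 0.002  0.009 -0.004] len 22.4
```

>>> play_rows(increments=[[4.5, -5, 0, 0, 0, 0, 140], [0, 0, 0, 0, 0, 0, 140]])

```text
clock: 7.45
tcp_pos: [0.4988, -0.3665, 0.143]
orientation: [-0.185, 3.127, 0.005]
contact_force: [0.3, -1.1, 0.1]
grip_width: 0.0384
```

```bash
python3 -c "
from h import *
goal([.498,-.368,.121],96.8)"
```

```text
t 7.45 tcp [ 0.4988 -0.3665  0.143 ] yaw 96.78 F [ 0.3 -1.1  0.1] M [-0.01  0.08  0.02] w 0.0384 q [ 0.37  0.48  0.22  1.79 -0.14  0.88  2.35]
shift mm [ 1.1 -1.4 22. ] rot [ 0.002  0.009 -0.   ] len 22.1
```

>>> play_rows(increments=[[1, -1, 10, 0, 0.009, 0, 140], [0, 0, 10, 0, 0, 0, 140], [0, 0, 2, 0, 0, 0, 140], [0, 0, 0, 0, 0, 0, 140]])

```text
clock: 7.85
tcp_pos: [0.4993, -0.3678, 0.1215]
orientation: [-0.187, 3.134, 0.001]
contact_force: [-0.3, -0.0, -0.7]
grip_width: 0.0384
```

```bash
python3 -c "
from h import *
goal([.498,-.368,.121],96.8)
for n in ('side','top'):
    f=grab_frame(n);a=f['color'][190:290,270:370] if n=='side' else f['color'][150:230,270:390]
    cv2.imwrite(f'pics/{n}5.png',cv2.resize(a,None,fx=6,fy=6,interpolation=cv2.INTER_CUBIC))
"
```

```text
t 7.85 tcp [ 0.4993 -0.3678  0.1215] yaw 96.81 F [-0.3 -0.  -0.7] M [ 0.03 -0.02  0.06] w 0.0384 q [ 0.38  0.51  0.21  1.8  -0.14  0.84  2.35]
shift mm [1.3 0.  0.5] rot [0.001 0.003 0.   ] len 1.4
```

View pics/side5.png

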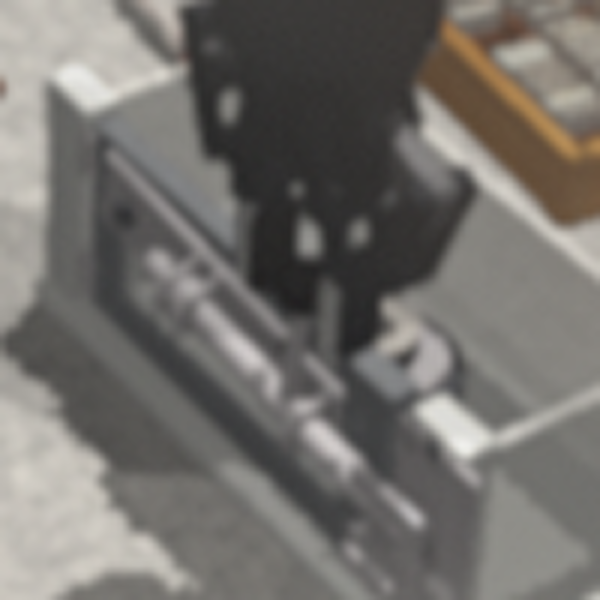

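The knob sits between the fingers at about crop (300,300), and the tips are above the gate. I'll grip it.

>>> play_rows(increments=[[0, 0, 0, 0, 0, 0, 255], [0, 0, 0, 0, 0, 0, 255], [0, 0, 0, 0, 0, 0, 255]], force=40)

```text
clock: 8.25
tcp_pos: [0.4995, -0.3681, 0.1223]
orientation: [-0.186, 3.133, 0.0]
contact_force: [0.5, -0.3, -2.6]
grip_width: 0.0195
```

```bash
python3 -c "
from h import *
goal([.498,-.368,.121],96.8)"
```

```text
t 8.25 tcp [ 0.4995 -0.3681  0.1223] yaw 96.81 F [ 0.5 -0.3 -2.6] M [-0.05 -0.05 -0.04] w 0.0195 q [ 0.38  0.51  0.21  1.8  -0.14  0.84  2.35]
shift mm [1.5 0.2 1.3] rot [0.    0.003 0.   ] len 2.0
```

>>> play_rows(increments=[[0, 2, -4, 0, 0, 0, 255], [0, 2, -4, 0, 0, 0, 255], [0, 1, -4, 0, 0, 0, 255], [0, 0, -1, 0, 0, 0, 255]])

```text
clock: 8.65
tcp_pos: [0.4983, -0.3619, 0.1346]
orientation: [-0.188, 3.134, 0.001]
contact_force: [1.3, -0.9, -7.5]
grip_width: 0.0194
```

```bash
python3 -c "
from h import *
goal([.498,-.368,.121],96.8)
f=grab_frame('side');a=f['color'][190:290,270:370]
cv2.imwrite('pics/side6.png',cv2.resize(a,None,fx=6,fy=6,interpolation=cv2.INTER_CUBIC))
"
```

```text
t 8.65 tcp [ 0.4983 -0.3619  0.1346] yaw 96.88 F [ 1.3 -0.9 -7.5] M [-0.58 -0.32  0.07] w 0.0194 q [ 0.37  0.49  0.22  1.8  -0.14  0.86  2.34]
shift mm [ 1.1 -6.  13.6] rot [0.001 0.002 0.001] len 14.9
```

View pics/side6.png

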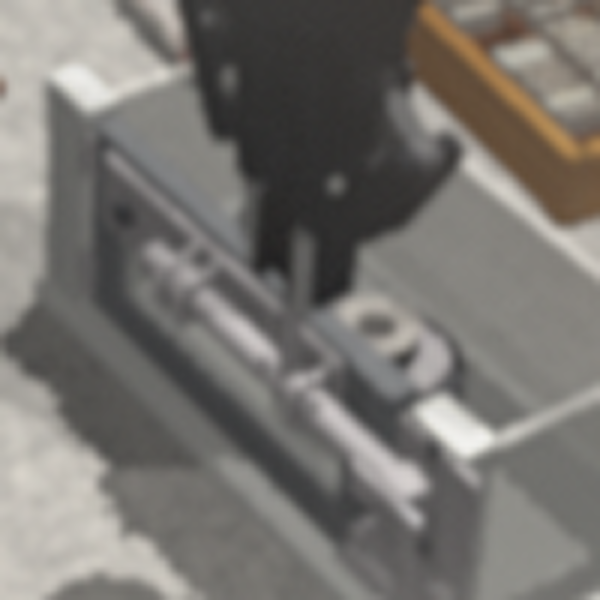

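The barrel is visibly lifted, with its nose raised at crop (420,490). Now I draw it back.

>>> play_rows(increments=[[0, 6, 0, 0, 0, 0, 255], [0, 8, 0, 0, 0, 0, 255], [0, 8, 0, 0, 0, 0, 255], [0, 8, 0, 0, 0, 0, 255]])

```text
clock: 9.1
tcp_pos: [0.4942, -0.3327, 0.1345]
orientation: [-0.185, 3.134, -0.004]
contact_force: [2.0, -2.0, -7.6]
grip_width: 0.0195
```

```bash
python3 -c "
from h import *
goal([.4983-.118*.042,-.3619+.993*.042,.1346],96.8)
f=grab_frame('side');a=f['color'][190:290,270:370]
cv2.imwrite('pics/side7.png',cv2.resize(a,None,fx=6,fy=6,interpolation=cv2.INTER_CUBIC))
"
```

```text
t 9.1 tcp [ 0.4942 -0.3327  0.1345] yaw 96.75 F [ 2.  -2.  -7.6] M [-1.   -0.35  0.01] w 0.0195 q [ 0.32  0.46  0.22  1.85 -0.13  0.84  2.29]
shift mm [-0.6 12.5 -0.2] rot [-0.003  0.002 -0.001] len 12.5
```

View pics/side7.png

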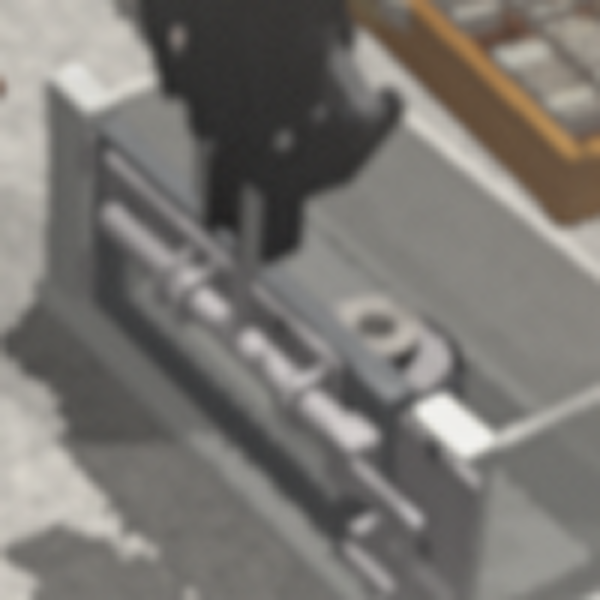

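The bolt is sliding: the knob stem has moved left to crop (248,240) and the nose is out of the keeper.

>>> play_rows(increments=[[0, 5, 0, 0, 0, 0, 255], [0, 5, 0, 0, 0, 0, 255], [0, 3, 0, 0, 0, 0, 255], [0, 2, 0, 0, 0, 0, 255]])

```text
clock: 9.55
tcp_pos: [0.4933, -0.3188, 0.1371]
orientation: [-0.185, 3.13, -0.013]
contact_force: [0.5, -3.5, -5.3]
grip_width: 0.0191
```

```bash
python3 -c "
from h import *
goal([.4983-.118*.042,-.3619+.993*.042,.1346],96.8)"
```

```text
t 9.55 tcp [ 0.4933 -0.3188  0.1371] yaw 96.76 F [ 0.5 -3.5 -5.3] M [-1.07 -0.1   0.11] w 0.0191 q [ 0.3   0.44  0.22  1.88 -0.12  0.83  2.26]
shift mm [ 0.2 -1.4  2.5] rot [-0.009  0.006 -0.001] len 2.8
```

>>> play_rows(increments=[[0, 2, 0.5, 0, 0, 0, 255], [0, 2, 0.5, 0, 0, 0, 255]])

```text
clock: 9.75
tcp_pos: [0.4932, -0.318, 0.1379]
orientation: [-0.182, 3.127, -0.021]
contact_force: [-0.2, -7.1, -4.5]
grip_width: 0.0194
```

```bash
python3 -c "
from h import *
goal([.4983-.118*.042,-.3619+.993*.042,.1346],96.8)
f=grab_frame('side');a=f['color'][190:290,270:370]
cv2.imwrite('pics/side8.png',cv2.resize(a,None,fx=6,fy=6,interpolation=cv2.INTER_CUBIC))
"
```

```text
t 9.75 tcp [ 0.4932 -0.318   0.1379] yaw 96.65 F [-0.2 -7.1 -4.5] M [-1.69 -0.1   0.07] w 0.0194 q [ 0.29  0.44  0.22  1.88 -0.12  0.82  2.26]
shift mm [ 0.2 -2.2  3.4] rot [-0.014  0.008 -0.003] len 4.0
```

View pics/side8.png

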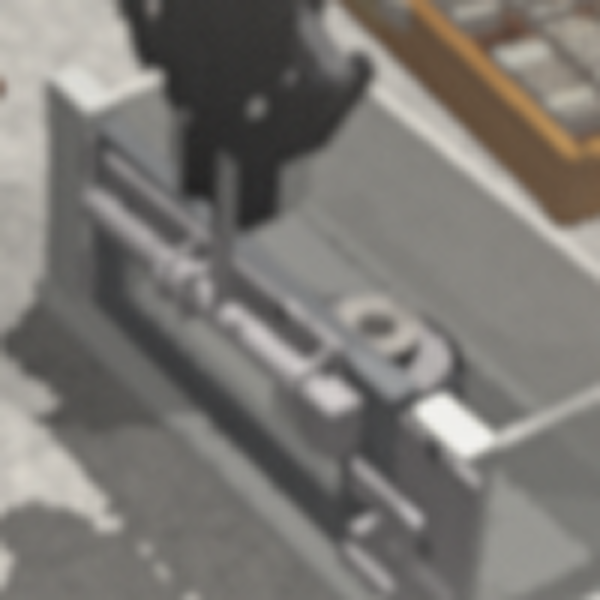

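The bolt is at its end stop: y force is −7 N, with almost no motion. I'll ease off slightly and swing the gate.

>>> play_rows(increments=[[0, -0.5, 1, 0, 0, 0, 255], [5, 1, 0.3, 0, 0, 0.05, 255], [5, 1, 0.3, 0, 0, 0.05, 255], [5, 1, 0, 0, 0, 0.05, 255]])

```text
clock: 10.2
tcp_pos: [0.4786, -0.3168, 0.1373]
orientation: [0.059, 3.129, -0.022]
contact_force: [1.3, -2.8, -4.5]
grip_width: 0.0192
```

```bash
cat >> h.py <<'E'
H=np.array([.502,-.216]);REL=np.array([.4932,-.3185])-H
def gate(a,z=.136):
    c,s=np.cos(a),np.sin(a);p=H+np.array([[c,s],[-s,c]])@REL
    o=r.get_obs();v=o["tcp_pos"][:2]-H
    print("angle now by tcp",(np.arctan2(REL[1],REL[0])-np.arctan2(v[1],v[0])).round(3),"radius",np.linalg.norm(v).round(4),np.linalg.norm(REL).round(4))
    goal([*p,z],96.8-np.degrees(a))
E
python3 -c "
from h import *
gate(.35)"
```

```text
angle now by tcp 0.142 radius 0.1035 0.1029
t 10.2 tcp [ 0.4786 -0.3168  0.1373] yaw 87.85 F [ 1.3 -2.8 -4.5] M [-0.94 -0.15  0.28] w 0.0192 q [ 0.27  0.42  0.26  1.92 -0.13  0.81  2.13]
shift mm [20.3  6.8  1. ] rot [-0.013  0.013  0.194] len 21.5
```

>>> play_rows(increments=[[5, 1, 0.2, 0, 0, 0.05, 255], [5, 1, 0.2, 0, 0, 0.05, 255], [5, 1, 0, 0, 0, 0.05, 255], [4, 1, 0, 0, 0, 0.04, 255]])

```text
clock: 10.6
tcp_pos: [0.4589, -0.3109, 0.1372]
orientation: [0.365, 3.108, -0.021]
contact_force: [0.4, -4.7, -3.6]
grip_width: 0.0191
```

```bash
python3 -c "
from h import *
gate(.35)
for n in ('side','top'):
    f=grab_frame(n);a=f['color'][170:300,260:410] if n=='side' else f['color'][130:230,235:385]
    np.savez(n+'9.npz',**f)
    cv2.imwrite(f'pics/{n}9.png',cv2.resize(a,None,fx=5,fy=4.5,interpolation=cv2.INTER_CUBIC))
"
```

```text
angle now by tcp 0.34 radius 0.1042 0.1029
t 10.6 tcp [ 0.4589 -0.3109  0.1372] yaw 76.58 F [ 0.4 -4.7 -3.6] M [-1.08  0.03  0.27] w 0.0191 q [ 0.23  0.39  0.31  1.96 -0.15  0.79  1.96]
shift mm [0.7 1.5 1.2] rot [-0.012  0.014 -0.003] len 2.1
```

View pics/side9.png

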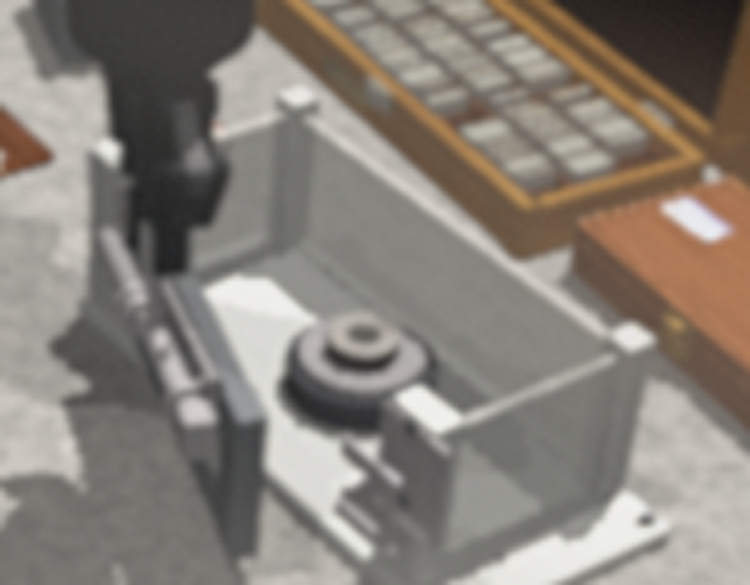

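View pics/top9.png

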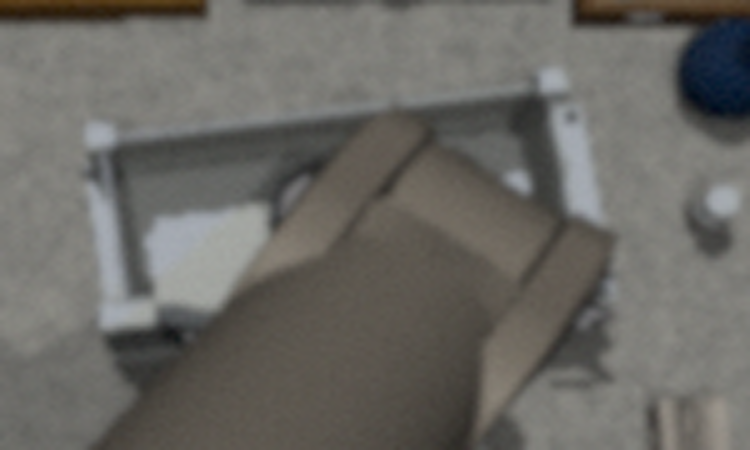

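```bash
python3 -c "
from h import *
f=dict(np.load('side9.npz'));c=cloud(f)[...,:3]
# gate top edge + bar px in crop: top edge from (165,275) to (260,415)
u,v=np.meshgrid(np.arange(560),np.arange(420))
m=(u>290)&(u<315)&(v>228)&(v<270)&(c[...,2]>.101)&(c[...,2]<.112)
p=c[m];print(len(p),p[:, :2].min(0),p[:,:2].max(0))
l=cv2.fitLine(p[:,:2].astype(np.float32),cv2.DIST_HUBER,0,.01,.01).ravel();print(l,cv2.minAreaRect(p[:,:2].astype(np.float32)))
ang=np.degrees(np.arctan2(l[1],l[0]))%180;print('gate dir',ang,'open deg',96.8-ang)
e=p[np.argmin(p[:,1])];d=H-e[:2];print('edge',e,np.linalg.norm(d),96.8-np.degrees(np.arctan2(d[1],d[0])))
"
```

```text
360 [ 0.43509266 -0.4006514 ] [ 0.48982581 -0.28993164]
[ 0.1942997   0.9809422   0.46762654 -0.34064424] ((0.4606814980506897, -0.3420361578464508), (0.11420072615146637, 0.03548816591501236), 77.75504302978516)
gate dir 78.79618 open deg 18.003822
edge [ 0.46153671 -0.4006514   0.10524486] 0.18903284739840895 19.160048600745668
```

>>> play_rows(increments=[[1, 0.5, 0, 0, 0, 0, 255], [0, 0, 0, 0, 0, 0, 255], [0, 0, 0, 0, 0, 0, 255], [0, 0, 0, 0, 0, 0, 255]])

```text
clock: 11.1
tcp_pos: [0.4583, -0.3105, 0.1374]
orientation: [0.359, 3.108, -0.022]
contact_force: [-1.0, -3.6, -4.4]
grip_width: 0.0194
```

>>> play_rows(increments=[[0, 0, 0, 0, 0, 0, 255], [0, 0, 0, 0, 0, 0, 255], [0, 0, 0, 0, 0, 0, 255], [0, 0, 0, 0, 0, 0, 255], [0, 0, 0, 0, 0, 0, 255]])

```text
clock: 11.6
tcp_pos: [0.4584, -0.3105, 0.1374]
orientation: [0.358, 3.109, -0.022]
contact_force: [0.6, -3.9, -3.2]
grip_width: 0.0194
```

```bash
python3 -c "
from h import *
gate(.35);print(r.get_obs()['qvel'].round(4))
f=grab_frame('side');c=cloud(f)[...,:3]
cv2.imwrite('pics/side10.png',cv2.resize(f['color'][130:310,210:450],None,fx=3,fy=3,interpolation=cv2.INTER_CUBIC))
u,v=np.meshgrid(np.arange(560),np.arange(420))
m=(u>290)&(u<315)&(v>228)&(v<270)&(c[...,2]>.101)&(c[...,2]<.112)
p=c[m];l=cv2.fitLine(p[:,:2].astype(np.float32),cv2.DIST_HUBER,0,.01,.01).ravel()
print('open deg',96.8-np.degrees(np.arctan2(l[1],l[0]))%180)
"
```

```text
angle now by tcp 0.346 radius 0.1041 0.1029
t 11.6 tcp [ 0.4584 -0.3105  0.1374] yaw 76.86 F [ 0.6 -3.9 -3.2] M [-0.99  0.14  0.25] w 0.0194 q [ 0.23  0.39  0.31  1.97 -0.15  0.79  1.96]
shift mm [0.2 1.3 1.4] rot [-0.012  0.014  0.002] len 1.9
[ 0.0005  0.0019  0.0012 -0.0002  0.0002 -0.0012  0.002 ]
open deg 21.191086
```

View pics/side10.png

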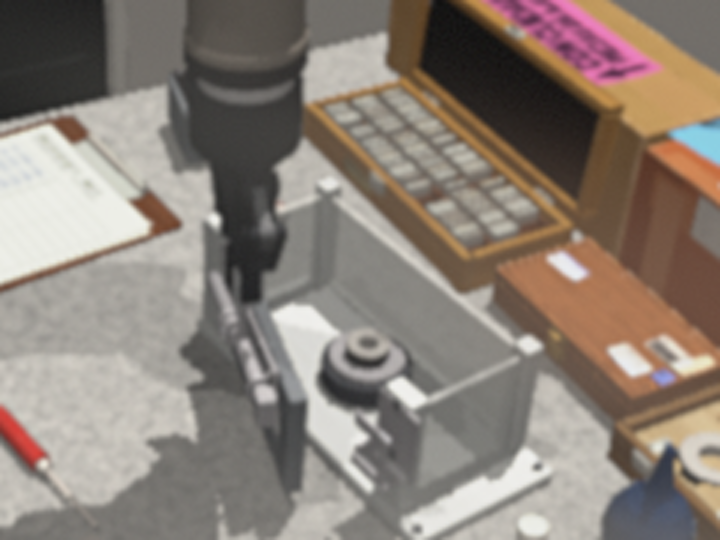

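The picture shows the gate ajar and steady, with its free edge at about (293,440). The knob is still gripped with the bolt drawn, and the screwdriver and vial haven't moved. I'll hand in.

```bash
python3 -c "
from h import *
print(r.hand_in())"
```

```text
the job is handed in; nothing more can be done
None
```

I turned the isolator to off first, then lifted the bolt clear of the lip and drew it right back to its stop. The gate was then swung ajar, and I handed in at 11.6 s with the knob still gripped.

- **Isolator:** after I released it, the bar had turned about 62° by the camera and sat against its stop, so it is off. The arm hid the isolator later on, but it was not touched again.
- **Bolt:** the knob was lifted about 12 mm, above the 8 mm needed, before drawing. It travelled about 43 mm until the force rose at the end of its travel.
- **Gate:** my readings varied a little. The arm position gives 19.8°. Camera line fits gave 18.0° before the last 1 mm nudge and 21.2° after it, so about 20°.
- **Steadiness:** over the last half second the arm position changed by only 0.1 mm, with a total contact force of about 5 N.
- **Loose things:** the screwdriver and vial looked undisturbed in the last picture. I last saw the plug gauge undisturbed before the knob was gripped, and I did not check the V block at the end.
- **One surprise:** closing on the isolator handle slightly off-centre briefly pushed the tool sideways with about 22 N. I re-centred it before turning.

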